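# Fit the red handle to a printing block by feel

## Robot

A 7-joint arm with a two-finger parallel gripper is mounted at the origin on the work surface. World frame = base frame: x ahead of the robot, y to its left, z up, the work surface at z = 0. Lengths are in m, angles in degrees, forces in N, time in s.
With the tool pointing down it reaches from about 0.425 to 0.875 m from the base axis. Payload 4.7 kg.
Tool frame: the origin (TCP) lies between the finger pads; the fingertips stand 19 mm ahead of it and the grasp point (between the pads) is the TCP; x points along the fingers, z is the direction in which the jaws open and shut, and the axes are right-handed (so a half turn about x gives the same grasp; the last joint's range is limited). The gripper opens to 87 mm and grips with 3 to 60 N. Pads are 19 mm wide; open, the fingers measure 117 mm over their backs; the gripper's body (75 mm by 190 mm) begins 51 mm behind the grasp point.
Start: joints at [-76.255, 18.392, -4.016, 83.108, 1.295, 78.541, -3.26], TCP at [0.146, 0.634, 0.218] pointing down, gripper open.
Joint ranges: [-163.93, 163.93], [-17.29, 119.83], [-79.2, 71.16], [3.27, 140.29], [-89.18, 269.18], [5.43, 117.66], [-154.24, 154.24]. Speed limits (degrees/s): [147.25, 147.25, 180, 180, 180, 180, 180].

## Interface

Orientations are given as [roll, pitch, yaw] about the fixed x, y, z axes, in that order (R = Rz(yaw) Ry(pitch) Rx(roll)).
In Python, from cell import monitor, read_camera, camera_model, env, regions_of gives the robot as it stands. The module is installed in compiled form; this text tells all that it offers.
- The arm moves only by the tool step_arm, never from a script. Its argument "deltas" is a list of rows, each a list of 5 numbers: the gripper's target within -1 to 1 (fully open at 1, half-way at 0, shut at -1), then the shift along the tool's x, y, z in m, then the turn about the tool's x in degrees. A call has 1 to 12 rows; each row is the pose to reach, as a shift and turn from the pose commanded when the call began, along the tool's axes at that moment; what a row does not reach only later rows make up. A row lasts 1/8 s, in which the tool goes at most 62.5 mm and 10.7 degrees, less where a joint would pass 70% of its speed; a pose out of reach is approached as far as the arm can. A call with a gripper value outside its range is refused whole. The fingers move at their own pace and stop on an object; "newtons" is the grip in N (left out, the last holds). Time passes only in rows, so rows that repeat a pose let the fingers close. It gives the time, the measured TCP pose, the force and the opening at its end, in the units of the state.
- monitor.get_obs(): the state, without advancing time (a new reading comes with each control period).
- read_camera(name): name is "scene" or "top" or "wrist"; returns (picture, depth): 480x640x3 uint8, red, green, blue; 480x640 float32, m along the optical axis (not along the pixel's ray), 0 where there is no reading.
- camera_model(name): a dict with "fx", "fy", "cx", "cy" (pixels), "xyz" and "attitude" of the camera in the world. Camera axes: x right, y down, z forward; pixel columns grow to the right and rows downward; lengths in m; the calibration is good to about 2 mm. The wrist camera is an equidistant fisheye: a pixel r from the principal point sees the ray r / f radians off the axis. A picture is of the moment at which its call begins: read the wrist's pose just before it. camera_model takes no time and is no camera call; for the wrist camera it gives the pose at the moment of the call.
- env.sign_off(): hands the job in, once; it reports no verdict.
Trained networks look in the newest picture that a camera, given by its name, has taken for a name from the list of things; names that differ only in an ending like _2 or _b are one class to them, and where a whole thing is asked for, a point or a joint stands for the part that bears it (a point fixed in the world has none). Each returns a list of dicts, best first, with "p" (0 to 1); they miss things now and then, are a little off and sometimes report something else, mostly with a low value. They report only what shows in the picture. A call takes as long as a camera call. They do not tell look-alikes from the thing itself.
- regions_of(camera, thing): "pixels" (480x640 bool, what is visible of it) and "pixel" ([column, row] in pixels, amid what is visible of it).
The state is a dict: "time_s": time; "qpos": joint angles; "joint_velocities": joint speeds; "effort": joint torques, N m; "tool_pos": TCP position; "tool_rot": TCP orientation; "force": force on the tool from outside, world axes, zero at the start; "wrist_torque": the same for the moment, N m; "grip_width": finger opening in m.
Only numpy, scipy, OpenCV 4.12 (cv2) and the standard library are available. Lean on these libraries where they do the work, as an engineer would, in place of code of your own. Each camera call takes 0.05 s, during which the arm holds its last target. There are 200 camera calls.

## Task

Take the red handle out of the rack and fit its dowel into the back of the printing block that lies face down in the brass-topped fitting box. The block's one hole is somewhere within the window but hidden under dried dye, so feel for it by sweeping the dowel's foot over the block with light pressure: the sprung bed under the carved face must never be pushed down by more than 15 mm. Seat the handle fully home and upright, let go of it, and leave everything else where it is.

Things in the scene. Friction and masses are not known exactly. Their poses are not given: they have to be found in the camera images.
- handle: block handle with a RED square grip, upright in one of the rack's three places; 0.08 to 0.17 kg. From the foot up: round dowel 12 mm in diameter, 24 mm long, foot chamfered 1.5 mm; round brass collar 32 mm in diameter, 8 mm thick; grip 24 x 24 mm in section (faces square to x and y), 60 mm tall (32 to 92 mm above the foot). Origin at the centre of the dowel's foot, z up along the handle.
- collar (a point): point on the red handle's axis at the underside of its brass collar, 24 mm above the dowel's foot; it rests on the block's back when the handle is home
- handle_blue: spare block handle, standing in the rack: same shape and size as the red one but with a blue grip and a 14 mm dowel. Origin at the centre of the dowel's foot, z up along the handle. Leave it alone.
- handle_yellow: spare block handle, standing in the rack: same shape and size as the red one but with a yellow grip and a 10 mm dowel. Origin at the centre of the dowel's foot, z up along the handle. Leave it alone.
- rack: fixed light wooden rack, 70 x 230 x 30 mm (x, y, z), with three loose blind holes 16 mm wide, 27 mm deep, in a row along its y axis at y = -75, 0 and 75 mm. The handles stand in them, collars on the rack's top (feet 6 mm above the table), grips square to the rack's axes. Origin at the centre of the underside.
- box: fixed wooden fitting box, 170 x 170 mm, topped by a brass frame 6 mm thick (its top 67 mm above the table) with a square window 56 x 56 mm in the middle, sides along x and y. Origin at the centre of the underside. In the window shows the dark, dye-caked back of the printing block, whose edges are hidden under the frame.
- window (a point): centre of the window at the height of the block's resting back, 60 mm above the table; axes as the box. The hole: vertical, round, blind, 13.5 mm wide, 30 mm deep, mouth chamfered 1.5 mm, centred anywhere within 8 mm of here along the box's x and y. It cannot be seen: a skin of dried dye hides it, which gives way without resistance. The block cannot move sideways.
- bed (a joint): how far the sprung bed with the block is pushed down, m: 0 at rest, end stop at 0.020. Spring: 2 N to start it moving, then 1 N more per mm (7 N at 5 mm). When the dowel finds the hole the bed springs back up. It must never pass 0.015 (17 N).
- block_a: loose carved printing block, 100 x 80 x 35 mm, beyond the box; origin at the centre of the underside. Leave it alone.
- block_b: loose carved printing block, 120 x 70 x 35 mm, at the left; origin at the centre of the underside. Leave it alone.
- pail: green plastic pail, 150 mm wide, 130 mm high; origin under its centre. Leave it alone.
- jar: amber jar with a white cap, 70 mm wide, 100 mm high; origin under its centre. Leave it alone.
- mallet: mallet lying at the right front; origin on its underside. Leave it alone.
- phone: black phone, 75 x 155 x 9 mm, lying at the left; origin under its centre. Leave it alone.
Mind the look-alikes: they are no part of the job. What is shaped like the handle but purple is not meant.

How it is judged (in metres and radians):
On the way, in this order (a step that is already met when the one before it is completed fails the run):
1. the red handle has been lifted out of the rack (height (world z) of handle above 0.045 m), for 0.1 s.
2. its dowel has dropped into the hole (foot more than 17 mm below the block's resting back, inside the window) (x of handle in the frame of window between -0.014 and 0.014 m and y of handle in the frame of window between -0.014 and 0.014 m and z of handle in the frame of window below -0.017 m), for 0.1 s.
At the end, for the whole second after the job is handed in: The red handle stands at rest in the hole, upright within 4 degrees, its collar within 2.5 mm of the block's back, the dowel's foot within 14 mm of the window's centre along both axes, the bed back up (pushed down less than 3 mm) (x of handle in the frame of window between -0.014 and 0.014 m and y of handle in the frame of window between -0.014 and 0.014 m and z of collar in the frame of window between -0.003 and 0.0025 m and angle between handle's own z axis and vertical below 0.07 rad and value of joint bed below 0.003 m and linear speed of handle below 0.01 m/s); the robot touches nothing.
It fails at once if the sprung bed is pushed down by more than 15 mm (value of joint bed above 0.015 m).
It fails at once if another handle is moved by more than 20 mm (distance of any of handle_blue, handle_yellow from where it was at the start of the episode above 0.02 m).
It fails at once if a thing lying or standing about is moved by more than 20 mm (distance of any of block_a, block_b, pail, jar, mallet, phone from where it was at the start of the episode above 0.02 m).
It also fails if it takes over 61 s, if anything falls off the work surface, if the arm or the gripper's body presses on something with over 40 N, if the wrist force passes 120 N, or if a joint passes its speed limit or range.

## Working session

There is one attempt and no reset: what is moved stays moved. The work goes in short steps, Python scripts to look and compute and a tool call to move; the robot and the scene stay as the last step left them, time stands still between calls to the robot, and variables do not carry over. Pictures are saved under pics/ and viewed, about 8 in all and at most 12, crops included, and the job is handed in when it is done.

Besides the shell and the picture viewer there is one more tool, called in YAML: its name, and indented under it one key for each argument. step_arm: Moves the arm, as the interface text tells. Its arguments: {"type":"object","properties":{"deltas":{"type":"array"},"newtons":{"type":"number"}},"required":["deltas"]}

```bash
mkdir -p pics
cat > h.py <<'E'
import numpy as np, cv2
from scipy.spatial.transform import Rotation as R
from cell import monitor, read_camera, camera_model, env, regions_of
def rot(a): 
    a=np.array(a,float)
    return a if a.shape==(3,3) else (R.from_quat(a) if a.size==4 else R.from_euler('xyz',a,degrees=True)).as_matrix()
def cloud(cam,depth,mask):
    m=camera_model(cam); v,u=np.nonzero(mask&(depth>0)); z=depth[v,u]
    p=np.c_[(u-m['cx'])/m['fx']*z,(v-m['cy'])/m['fy']*z,z]
    return p@rot(m['attitude']).T+np.array(m['xyz'])
def save(n,im): cv2.imwrite('pics/'+n,im[...,::-1])
E
python3 - <<'E'
from h import *
print(monitor.get_obs())
for c in ('scene','top'):
    print(camera_model(c)); im,d=read_camera(c); save(c+'.png',im)
    for t in ('handle','rack','box','handle_blue','handle_yellow'):
        for r in regions_of(c,t)[:4]:
            p=cloud(c,d,r['pixels'])
            if len(p)<5: continue
            col=np.median(im[r['pixels']],0)
            print(c,t,round(r['p'],2),np.round(r['pixel']),len(p),np.round(np.percentile(p,[2,50,98],axis=0),3).tolist(),col)
E
```

```text
{'time_s': 0.0, 'qpos': array([-76.25521438,  18.43914511,  -4.01455306,  83.17483331,
         1.29458084,  78.5413164 ,  -3.25970834]), 'joint_velocities': array([ 0.06872862,  0.16411084,  0.0215386 , -0.07299884,  0.03336028,
       -0.05319595, -0.05046061]), 'effort': array([-5.38827971e-04, -4.91289425e+01, -4.04417356e-01, -3.12528098e+01,
       -6.39041117e-02,  4.39449248e-02,  1.57322074e-04]), 'tool_pos': array([0.14545241, 0.63293648, 0.21716103]), 'tool_rot': array([-177.04228907,   89.88977492,  -99.97804706]), 'force': array([-0.40823888, -0.01482408,  0.47586694]), 'wrist_torque': array([-0.02460609, -0.01680035, -0.07030112]), 'grip_width': 0.08686066969076087}
{'fx': 489.76274652996693, 'fy': 489.76274652996693, 'cx': 326.34352635000744, 'cy': 236.89175692081267, 'xyz': array([ 1.51934409, -0.78326927,  0.88627678]), 'attitude': array([-122.59039651,   -0.61071966,   49.52765431])}
scene handle 0.8 [284. 273.] 227 [[0.607, -0.167, 0.018], [0.625, -0.161, 0.067], [0.631, -0.145, 0.097]] [105.  48. 114.]
scene handle 0.79 [258. 286.] 241 [[0.592, -0.248, 0.007], [0.
[... 1302 characters left out ...]
17 [[0.478, -0.076, 0.03], [0.489, -0.062, 0.091], [0.505, -0.049, 0.098]] [86.  43.5 89. ]
top handle 0.47 [406. 218.] 150 [[0.598, -0.163, 0.028], [0.607, -0.15, 0.088], [0.623, -0.141, 0.098]] [73. 36. 83.]
top box 0.93 [292. 234.] 3754 [[0.5, 0.065, 0.009], [0.581, 0.148, 0.068], [0.671, 0.231, 0.074]] [154. 117.  55.]
top handle_blue 0.63 [460. 275.] 184 [[0.446, -0.324, 0.029], [0.46, -0.306, 0.092], [0.476, -0.298, 0.104]] [65. 63. 65.]
top handle_yellow 0.65 [122. 269.] 1594 [[0.414, 0.544, 0.001], [0.457, 0.618, 0.01], [0.501, 0.694, 0.017]] [26. 26. 27.]
top handle_yellow 0.6 [438. 264.] 129 [[0.468, -0.249, 0.037], [0.479, -0.234, 0.095], [0.49, -0.226, 0.103]] [140.  103.5  36. ]
```

View pics/scene.png

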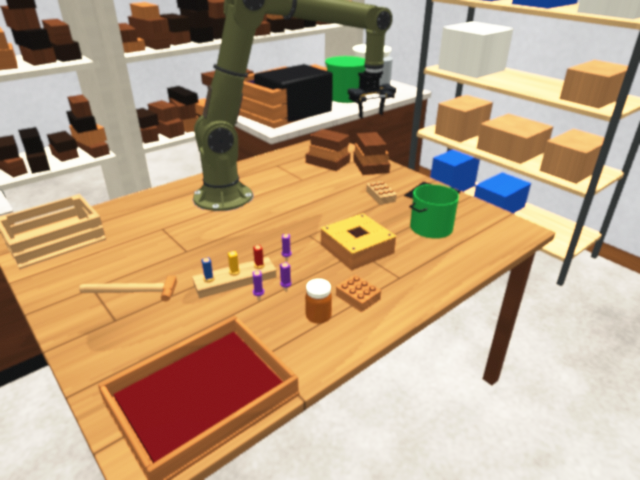

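View pics/top.png

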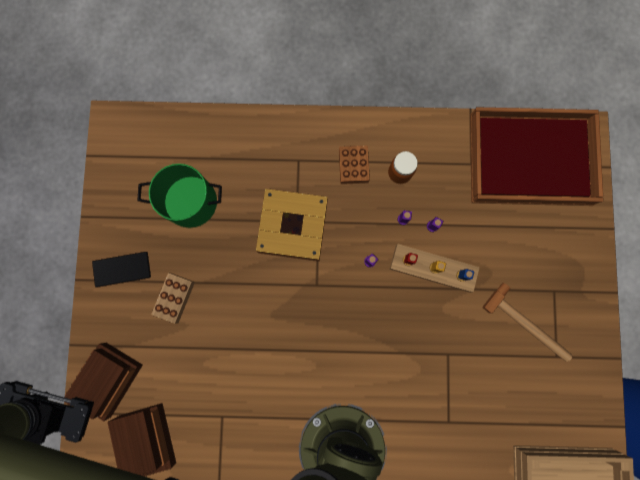

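Top view: red grip at about (411,258) in the rack's end place nearest the box. The purple decoys are at (371,260), (405,216) and (435,224), and the box window is at (292,223). Next I measure these more exactly.

```bash
cat >> h.py <<'E'
def delta(target,yawz=None):
    """shift in tool axes from the present pose; tool z horizontal dir angle (deg) wanted -> turn about tool x"""
    o=monitor.get_obs(); M=rot(o['tool_rot']); 
    s=M.T@(np.array(target)-o['tool_pos']); t=None
    if yawz is not None:
        a=np.degrees(np.arctan2(M[1,2],M[0,2])); t=-((yawz-a+90)%180-90)  # tool x down -> sign flips
    return np.round(s,4),t
E
python3 - <<'E'
from h import *
M=rot(monitor.get_obs()['tool_rot']); print(np.round(M,3))
for c in ('scene','top'):
    im,d=read_camera(c); hsv=cv2.cvtColor(im,cv2.COLOR_RGB2HSV); H,S,V=[hsv[...,i].astype(int) for i in range(3)]
    P=np.zeros(im.shape); v,u=np.nonzero(d>0); P[v,u]=cloud(c,d,d>0)
    for n,box,hm in (('red',(.45,.56,-.2,-.12),(H<8)|(H>172)),('yel',(.44,.54,-.28,-.19),(H>18)&(H<35)),('blu',(.42,.52,-.35,-.27),(H>95)&(H<130))):
        k=hm&(S>120)&(P[...,0]>box[0])&(P[...,0]<box[1])&(P[...,1]>box[2])&(P[...,1]<box[3])&(P[...,2]>.06)
        q=P[k]; t=q[q[:,2]>.092]
        print(c,n,len(q),len(t),np.round(t.mean(0),4) if len(t) else '',np.round([q.min(0),q.max(0)],3).tolist())
    # box top
    k=(P[...,2]>.06)&(P[...,2]<.075)&(P[...,0]>.46)&(P[...,0]<.72)&(P[...,1]>.02)&(P[...,1]<.27)
    q=P[k]; r=cv2.minAreaRect((q[:,:2]*1000).astype(np.float32)); print(c,'box',r)
    k=(V<70)&(P[...,2]>.04)&(P[...,2]<.075)&(P[...,0]>.53)&(P[...,0]<.64)&(P[...,1]>.09)&(P[...,1]<.21)
    m=camera_model(c)
    # dark window pixels onto plane z=.06
    v,u=np.nonzero(k); ray=np.c_[(u-m['cx'])/m['fx'],(v-m['cy'])/m['fy'],np.ones(len(u))]@rot(m['attitude']).T
    q=m['xyz']+ray*((.06-m['xyz'][2])/ray[:,2:]); r=cv2.minAreaRect((q[:,:2]*1000).astype(np.float32)); print(c,'win',len(q),r,q.mean(0))
print(delta([.5,.3,.218]),delta([.505,-.165,.218],-14))
E
```

```text
[[ 0.    -0.975  0.224]
 [ 0.     0.224  0.975]
 [-1.    -0.     0.   ]]
scene red 96 23 [ 0.5113 -0.1721  0.0972] [[0.495, -0.182, 0.062], [0.52, -0.16, 0.103]]
scene yel 142 57 [ 0.4887 -0.2408  0.099 ] [[0.474, -0.254, 0.061], [0.502, -0.227, 0.104]]
scene blu 75 13 [ 0.4758 -0.3184  0.0954] [[0.467, -0.325, 0.06], [0.484, -0.307, 0.099]]
scene box ((591.0185546875, 150.44097900390625), (175.52407836914062, 178.98744201660156), 84.46936798095703)
scene win 4 ((582.674072265625, 153.76148986816406), (28.883739471435547, 1.3229408264160156), 38.53569030761719) [0.57895931 0.15059148 0.06      ]
top red 77 53 [ 0.4989 -0.1661  0.098 ] [[0.486, -0.18, 0.06], [0.512, -0.154, 0.103]]
top yel 74 54 [ 0.4797 -0.238   0.0984] [[0.468, -0.252, 0.061], [0.493, -0.226, 0.104]]
top blu 59 32 [ 0.4586 -0.3073  0.0983] [[0.45, -0.324, 0.061], [0.472, -0.298, 0.103]]
top box ((586.4761352539062, 148.97061157226562), (170.57733154296875, 171.14280700683594), 83.66613006591797)
top win 405 ((589.0563354492188, 149.361572265625), (55.24137496948242, 53.47788619995117), 83.62572479248047) [0.58890714 0.14933225 0.06      ]
(array([ 3.000e-04, -4.201e-01, -2.457e-01]), None) (array([ 2.000e-04, -5.291e-01, -6.978e-01]), np.float64(-88.93550020103191))
```

step_arm:
  deltas:
    - [1,0,-0.052,-0.031,8]
    - [1,0,-0.105,-0.062,18]
    - [1,0,-0.157,-0.092,28]
    - [1,0,-0.21,-0.123,38]
    - [1,0,-0.262,-0.154,48]
    - [1,0,-0.315,-0.185,58]
    - [1,0,-0.367,-0.215,68]
    - [1,0,-0.42,-0.246,78]
    - [1,0,-0.434,-0.302,85]
    - [1,0,-0.447,-0.359,91]
    - [1,0,-0.461,-0.415,91]
    - [1,0,-0.474,-0.472,91]

```text
time_s: 2.2
tool_pos: [0.5018, 0.0656, 0.2186]
tool_rot: [48.9, 89.9, 35.0]
force: [0.8, -0.7, -0.0]
grip_width: 0.0871
```

```bash
python3 -c "
from h import *
o=monitor.get_obs();print(o['time_s'],o['tool_pos'],o['tool_rot'],o['qpos']);print(np.round(rot(o['tool_rot']),3));print(delta([.502,-.166,.2],-14))"
```

```text
2.2 [0.501803   0.06557227 0.21855134] [48.93447283 89.93756615 35.00749523] [-4.07009271e+01 -3.55676778e-02  3.05005957e+01  1.04217795e+02
 -8.40108511e-03  7.57561785e+01 -2.41252418e+01]
[[ 0.001  0.241  0.971]
 [ 0.001  0.971 -0.241]
 [-1.     0.001  0.001]]
(array([ 0.0184, -0.2247,  0.0559]), np.float64(0.07300555443005408))
```

step_arm:
  deltas:
    - [1,0,-0.06,0.015,0]
    - [1,0,-0.12,0.03,0]
    - [1,0,-0.18,0.045,0]
    - [1,0,-0.225,0.056,0]
    - [1,0,-0.225,0.056,0]
    - [1,0,-0.225,0.056,0]

```text
time_s: 2.95
tool_pos: [0.5021, -0.1637, 0.2182]
tool_rot: [97.6, 90.0, 83.7]
force: [0.7, 0.7, 0.2]
grip_width: 0.0869
```

```bash
cat >> h.py <<'E'
def wpix2plane(uv,z):
    m=camera_model('wrist'); uv=np.atleast_2d(uv).astype(float); d=uv-[m['cx'],m['cy']]; r=np.hypot(*d.T)+1e-9; th=r/m['fx']
    ray=np.c_[d/r[:,None]*np.sin(th)[:,None],np.cos(th)]@rot(m['attitude']).T
    return m['xyz']+ray*((z-m['xyz'][2])/ray[:,2:])
E
python3 - <<'E'
from h import *
o=monitor.get_obs();print(o['time_s'],o['tool_pos'],o['tool_rot'],o['qpos'])
im,d=read_camera('wrist'); save('w1.png',im); print(camera_model('wrist'))
hsv=cv2.cvtColor(im,cv2.COLOR_RGB2HSV); H,S,V=[hsv[...,i].astype(int) for i in range(3)]
for n,hm in (('red',(H<6)|(H>174)),('yel',(H>18)&(H<35)),('blu',(H>95)&(H<130))):
    k=(hm&(S>150)&(V>40)).astype(np.uint8); c,l,s,ce=cv2.connectedComponentsWithStats(k)
    for i in np.argsort(-s[1:,4])[:3]+1:
        if s[i,4]<40: continue
        print(n,s[i],np.round(ce[i]),np.round(wpix2plane(ce[i],.098),4), np.median(d[l==i]))
E
```

```text
2.95 [ 0.50212455 -0.16373169  0.21822148] [97.62916024 89.95272342 83.71011731] [-26.94591203   3.39126103  44.21636281 101.76193006  -2.48639147
  75.8279218    3.91070617]
{'fx': 371.64829954431775, 'fy': 371.64829954431775, 'cx': 319.509704692739, 'cy': 242.0772483087458, 'xyz': array([ 0.52038228, -0.09010024,  0.3840605 ]), 'attitude': array([ 1.64262264e+02, -1.55382769e-02, -1.38322922e+01])}
red [306 212  29  41 787] [320. 229.] [[ 0.5042 -0.1584  0.098 ]] 0.29962972
yel [306 285  28  34 814] [319. 301.] [[ 0.4884 -0.2187  0.098 ]] 0.33161232
```

View pics/w1.png

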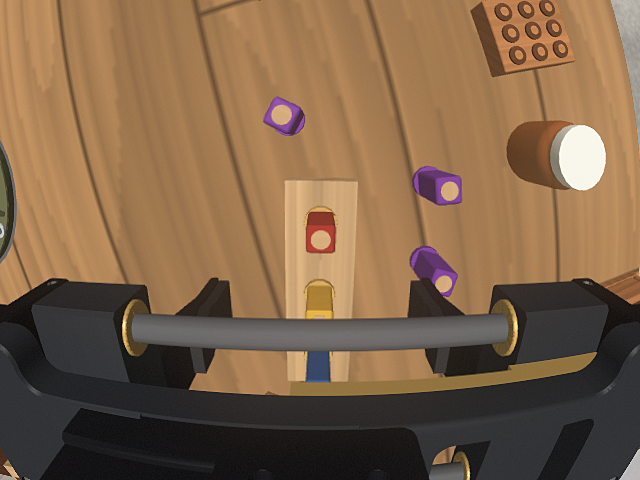

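The wrist picture shows the red grip at (320,232), centred between the fingers and square to the jaws. Yellow is at (319,300) and the purple ones are off the line. I descend now.

step_arm:
  deltas:
    - [1,0.05,-0.0025,0,0]
    - [1,0.1,-0.0025,0,0]
    - [1,0.135,-0.0025,0,0]
    - [1,0.146,-0.0025,0,0]
    - [1,0.146,-0.0025,0,0]
    - [-1,0.146,-0.0025,0,0]
    - [-1,0.146,-0.0025,0,0]
    - [-1,0.146,-0.0025,0,0]
    - [-1,0.146,-0.0025,0,0]
    - [-1,0.146,-0.0025,0,0]
    - [-1,0.146,-0.0025,0,0]
  newtons: 30

```text
time_s: 4.38
tool_pos: [0.5014, -0.1669, 0.0722]
tool_rot: [152.3, 90.0, 138.4]
force: [-0.3, 0.0, 0.2]
grip_width: 0.0351
```

step_arm:
  deltas:
    - [-1,0,0,0,0]
    - [-1,0,0,0,0]
    - [-1,0,0,0,0]

```text
time_s: 4.75
tool_pos: [0.5014, -0.1669, 0.0722]
tool_rot: [106.1, 90.0, 92.2]
force: [0.5, 0.2, -0.3]
grip_width: 0.0236
```

step_arm:
  deltas:
    - [-1,-0.02,0,0,0]
    - [-1,-0.05,0,0,0]
    - [-1,-0.09,0,0,0]
    - [-1,-0.138,0,0,0]
    - [-1,-0.138,0,0,0]

```text
time_s: 5.38
tool_pos: [0.5037, -0.1678, 0.2139]
tool_rot: [12.1, 89.6, -1.8]
force: [-0.4, 0.5, -1.3]
grip_width: 0.0236
```

Run:
```python
from h import *
o=monitor.get_obs();print(o['time_s'],o['tool_pos'],o['force'],o['grip_width']); print(np.round(rot(o['tool_rot']),3))
print(delta([.588,.1495,.17]))
im,d=read_camera('wrist'); save('w2.png',im)
```

```text
5.375 [ 0.50372775 -0.16777379  0.21390401] [-0.39562584  0.49763753 -1.32163364] 0.023621185128640563
[[ 0.007  0.241  0.971]
 [-0.     0.971 -0.241]
 [-1.     0.002  0.007]]
(array([0.0444, 0.3282, 0.005 ]), None)
```

View pics/w2.png

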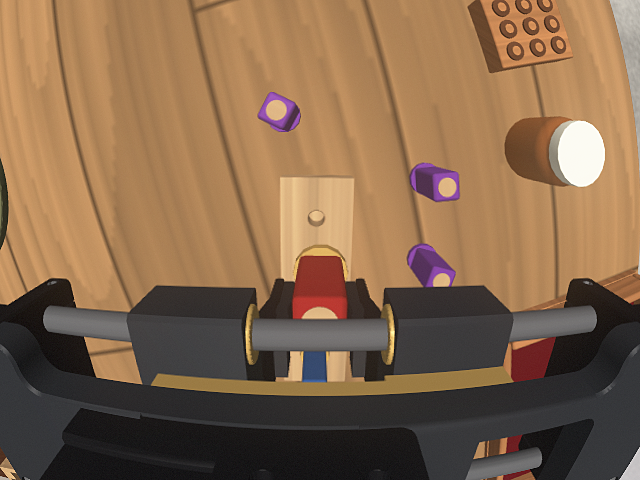

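The red handle is in the grip and its rack place is empty; the others are untouched. Now over the box.

step_arm:
  deltas:
    - [-1,0,0.04,0,0]
    - [-1,0,0.1,0,0]
    - [-1,0,0.16,0.002,-3]
    - [-1,0,0.22,0.004,-6]
    - [-1,0,0.28,0.005,-7.6]
    - [-1,0,0.315,0.005,-7.6]
    - [-1,0,0.328,0.005,-7.6]
    - [-1,0,0.328,0.005,-7.6]
    - [-1,0,0.328,0.005,-7.6]

```text
time_s: 6.55
tool_pos: [0.5852, 0.1473, 0.2101]
tool_rot: [-105.8, 89.9, -112.3]
force: [-0.1, -0.4, -0.8]
grip_width: 0.0238
```

Run:
```python
from h import *
o=monitor.get_obs();print(o['time_s'],o['tool_pos'],o['force'],o['qpos']); print(np.round(rot(o['tool_rot']),3))
print(delta([.588,.1495,.17]))
im,d=read_camera('wrist'); save('w3.png',im)
im,d=read_camera('top'); save('t2.png',cv2.resize(im[180:280,240:340],(600,600)))
```

```text
6.55 [0.58518263 0.14733043 0.21007167] [-0.08957346 -0.38418657 -0.79598748] [-43.38825926  14.02360895  31.74572278  91.83843967  -7.48266912
  76.32217176 -17.16426526]
[[-0.     0.114  0.994]
 [-0.001  0.994 -0.114]
 [-1.    -0.001 -0.   ]]
(array([0.0401, 0.0025, 0.0026]), None)
```

View pics/w3.png

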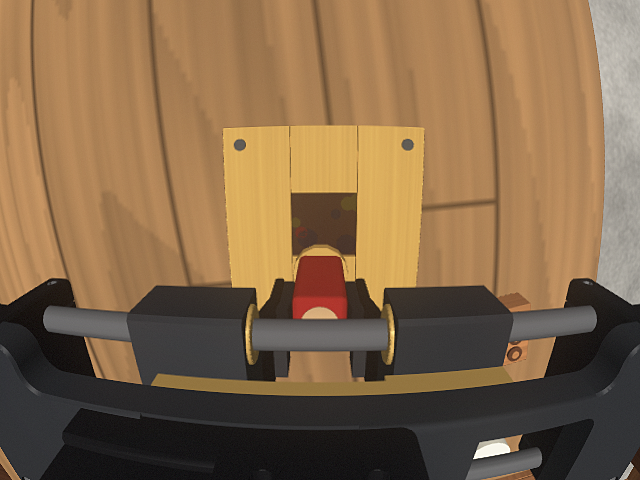

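The window shows at columns 291–356, far edge at row 193 and near edge at row ~255, with the handle held ahead of it.

Run:
```python
from h import *
B=np.array([[.9935,.114],[-.114,.9935]])  # columns? box x=(.9935,-.114), y=(.114,.9935)
bx=np.array([.9935,-.114]);by=np.array([.114,.9935])
p=wpix2plane([[291,193],[356.5,193],[291,240],[356.5,240],[224,127],[424,127]],.067); print(np.round(p,4)); 
print('box coords', np.round(np.c_[p[:,:2]@bx,p[:,:2]@by],4))
for q in ([.588,.1495],[.5852,.1473],[.589,.1494],[.5865,.149]): print(np.round([q@bx,q@by],4))
# where does the handle's grip top show: red grip top corners z
o=monitor.get_obs();print(o['tool_pos'])
im,d=read_camera('scene'); 
hsv=cv2.cvtColor(im,cv2.COLOR_RGB2HSV); H,S,V=[hsv[...,i].astype(int) for i in range(3)]
```

```text
[[0.5654 0.1809 0.067 ]
 [0.6201 0.1747 0.067 ]
 [0.56   0.1403 0.067 ]
 [0.6164 0.1338 0.067 ]
 [0.5163 0.2442 0.067 ]
 [0.6831 0.2256 0.067 ]]
box coords [[0.5411 0.2442]
 [0.5962 0.2443]
 [0.5404 0.2032]
 [0.5971 0.2032]
 [0.4851 0.3015]
 [0.6529 0.302 ]]
[0.5671 0.2156]
[0.5646 0.2131]
[0.5681 0.2156]
[0.5657 0.2149]
[0.58533136 0.14788714 0.21052014]
```

step_arm:
  deltas:
    - [-1,0.03,-0.005,-0.005,0]
    - [-1,0.06,-0.005,-0.005,0]
    - [-1,0.075,-0.005,-0.005,0]
    - [-1,0.08,-0.005,-0.005,0]
    - [-1,0.08,-0.005,-0.005,0]
    - [-1,0.083,-0.005,-0.005,0]
    - [-1,0.086,-0.005,-0.005,0]
    - [-1,0.088,-0.005,-0.005,0]
    - [-1,0.088,-0.005,-0.005,0]

```text
time_s: 7.82
tool_pos: [0.5804, 0.146, 0.1231]
tool_rot: [28.4, 89.9, 22.1]
force: [-0.4, -0.5, 3.9]
grip_width: 0.0238
```

```bash
cat >> h.py <<'E'
def st():
    o=monitor.get_obs(); p=o['tool_pos']; bx=np.array([.9935,-.114]);by=np.array([.114,.9935])
    print(o['time_s'],'rel mm',np.round([(p[:2]@bx-.568)*1e3,(p[:2]@by-.216)*1e3],1),'z',round(p[2],4),'F',np.round(o['force'],1),'T',np.round(o['wrist_torque'],2),'w',round(o['grip_width'],4))
E
python3 -c "
from h import *
st()"
```

```text
7.825 rel mm [-8.  -4.8] z 0.1231 F [-0.4 -0.5  3.9] T [-0.1   0.08  0.03] w 0.0238
```

step_arm:
  deltas:
    - [-1,0.001,0,0,0]
    - [-1,0.001,0,0,0]

```text
time_s: 8.07
tool_pos: [0.5804, 0.146, 0.1219]
tool_rot: [28.2, 89.9, 21.8]
force: [1.0, 0.1, 4.7]
grip_width: 0.0241
```

```bash
python3 -c "
from h import *
st()"
```

```text
8.075 rel mm [-8.  -4.8] z 0.1219 F [1.  0.1 4.7] T [-0.01 -0.06  0.02] w 0.0241
```

step_arm:
  deltas:
    - [-1,0,-0.0015,0,0]
    - [-1,0,-0.003,0,0]
    - [-1,0,-0.003,0.0015,0]
    - [-1,0,-0.003,0.003,0]
    - [-1,0,-0.003,0.0045,0]
    - [-1,0,-0.003,0.006,0]
    - [-1,0,-0.003,0.0075,0]
    - [-1,0,-0.003,0.0075,0]

```text
time_s: 9.07
tool_pos: [0.5855, 0.1429, 0.1212]
tool_rot: [166.8, 89.8, 160.5]
force: [-3.4, 1.0, 5.9]
grip_width: 0.0238
```

```bash
python3 -c "
from h import *
st()"
```

```text
9.075 rel mm [-2.6 -7.3] z 0.1212 F [-3.4  1.   5.9] T [0.18 0.88 0.02] w 0.0238
```

step_arm:
  deltas:
    - [-1,0,0,0.0015,0]
    - [-1,0,0,0.003,0]
    - [-1,0,0,0.0045,0]
    - [-1,0,0,0.006,0]
    - [-1,0,0,0.0075,0]
    - [-1,0,0,0.009,0]
    - [-1,0,0,0.0105,0]

```text
time_s: 9.95
tool_pos: [0.5956, 0.1413, 0.1211]
tool_rot: [178.7, 89.8, 172.4]
force: [-3.8, 0.5, 6.6]
grip_width: 0.0239
```

```bash
python3 -c "
from h import *
st()"
```

```text
9.95 rel mm [ 7.7 -7.7] z 0.1211 F [-3.8  0.5  6.6] T [ 0.06  1.17 -0.01] w 0.0239
```

step_arm:
  deltas:
    - [-1,0,0.002,0.001,0]
    - [-1,0,0.004,0.001,0]
    - [-1,0,0.004,-0.001,0]
    - [-1,0,0.004,-0.0025,0]
    - [-1,0,0.004,-0.004,0]
    - [-1,0,0.004,-0.0055,0]
    - [-1,0,0.004,-0.007,0]
    - [-1,0,0.004,-0.0085,0]

```text
time_s: 10.95
tool_pos: [0.5904, 0.1471, 0.121]
tool_rot: [30.7, 89.8, 24.4]
force: [6.9, 0.2, -0.3]
grip_width: 0.0238
```

```bash
python3 -c "
from h import *
st()"
```

```text
10.95 rel mm [ 1.8 -2.6] z 0.121 F [ 6.9  0.2 -0.3] T [ 0.3  -2.05 -0.  ] w 0.0238
```

Fz fell to zero with a sideways stop, so the dowel has found the hole. I'll relax the side load.

step_arm:
  deltas:
    - [-1,0,0,0.001,0]
    - [-1,0,0,0.002,0]
    - [-1,0,0,0.002,0]

```text
time_s: 11.32
tool_pos: [0.591, 0.1468, 0.1208]
tool_rot: [113.0, 89.9, 106.7]
force: [3.7, 3.7, 0.3]
grip_width: 0.0238
```

```bash
python3 -c "
from h import *
st()"
```

```text
11.325 rel mm [ 2.4 -2.8] z 0.1208 F [3.7 3.7 0.3] T [ 0.89 -1.05 -0.01] w 0.0238
```

step_arm:
  deltas:
    - [-1,0,0.001,0.0015,0]
    - [-1,0,0.001,0.002,0]
    - [-1,0,0.001,0.002,0]

```text
time_s: 11.7
tool_pos: [0.5921, 0.1464, 0.1205]
tool_rot: [-171.9, 89.8, -178.3]
force: [0.0, 3.0, -1.1]
grip_width: 0.0241
```

```bash
python3 -c "
from h import *
st()"
```

```text
11.7 rel mm [ 3.5 -3. ] z 0.1205 F [ 0.   3.  -1.1] T [0.7  0.12 0.02] w 0.0241
```

step_arm:
  deltas:
    - [-1,0,0.001,0,0]
    - [-1,0.001,0.002,0,0]
    - [-1,0.003,0.002,0,0]
    - [-1,0.005,0.002,0,0]
    - [-1,0.005,0.002,0,0]

```text
time_s: 12.32
tool_pos: [0.5932, 0.1478, 0.1158]
tool_rot: [-134.9, 89.9, -141.2]
force: [-0.5, -0.4, -1.5]
grip_width: 0.0237
```

```bash
python3 -c "
from h import *
st()"
```

```text
12.325 rel mm [ 4.5 -1.5] z 0.1158 F [-0.5 -0.4 -1.5] T [-0.16  0.39 -0.04] w 0.0237
```

step_arm:
  deltas:
    - [-1,0.003,0,0,0]
    - [-1,0.006,0,0,0]
    - [-1,0.009,0,0,0]
    - [-1,0.012,0,0,0]
    - [-1,0.012,0,0,0]

```text
time_s: 12.95
tool_pos: [0.5932, 0.1481, 0.1037]
tool_rot: [-144.3, 89.9, -150.7]
force: [-2.2, -1.0, -1.5]
grip_width: 0.0235
```

```bash
python3 -c "
from h import *
st()"
```

```text
12.95 rel mm [ 4.5 -1.2] z 0.1037 F [-2.2 -1.  -1.5] T [-0.3   0.72  0.02] w 0.0235
```

step_arm:
  deltas:
    - [-1,0.001,-0.0005,-0.001,0]
    - [-1,0.002,-0.0005,-0.001,0]
    - [-1,0.003,-0.0005,-0.001,0]
    - [-1,0.003,-0.0005,-0.001,0]

```text
time_s: 13.45
tool_pos: [0.593, 0.148, 0.1017]
tool_rot: [26.3, 89.9, 19.9]
force: [-1.0, -0.2, 1.4]
grip_width: 0.0239
```

```bash
python3 -c "
from h import *
st()"
```

```text
13.45 rel mm [ 4.3 -1.3] z 0.1017 F [-1.  -0.2  1.4] T [-0.22  0.39 -0.03] w 0.0239
```

Contact at z≈0.102, as expected for the collar on the block. I release and rise.

step_arm:
  deltas:
    - [-0.3,0,0,0,0]
    - [-0.3,0,0,0,0]
    - [0.2,0,0,0,0]
    - [0.6,0,0,0,0]
    - [0.6,0,0,0,0]
    - [0.6,0,0,0,0]
    - [0.6,-0.03,0,0,0]
    - [0.6,-0.07,0,0,0]
    - [0.6,-0.12,0,0,0]
    - [0.6,-0.12,-0.05,0,0]
    - [0.6,-0.12,-0.09,0,0]
    - [0.6,-0.12,-0.09,0,0]

```text
time_s: 14.95
tool_pos: [0.5826, 0.0535, 0.222]
tool_rot: [-33.3, 89.9, -40.0]
force: [0.1, 0.2, -0.1]
grip_width: 0.0694
```

Run:
```python
from h import *
st()
im,d=read_camera('wrist'); save('w4.png',im)
k=np.zeros(d.shape,bool)
for c in ('top','scene'):
    im,d=read_camera(c); hsv=cv2.cvtColor(im,cv2.COLOR_RGB2HSV); H,S,V=[hsv[...,i].astype(int) for i in range(3)]
    P=np.zeros(im.shape); v,u=np.nonzero(d>0); P[v,u]=cloud(c,d,d>0)
    k=((H<8)|(H>172))&(S>120)&(abs(P[...,0]-.59)<.05)&(abs(P[...,1]-.15)<.05)&(P[...,2]>.07)
    q=P[k]; print(c,len(q),np.round(np.percentile(q,[2,50,98],axis=0),4).tolist() if len(q) else '')
```

```text
14.95 rel mm [  4.7 -96.4] z 0.222 F [ 0.1  0.2 -0.1] T [-0.06  0.08 -0.05] w 0.0694
top 79 [[0.5783, 0.1344, 0.0967], [0.5841, 0.1445, 0.1274], [0.6024, 0.1589, 0.1342]]
scene 117 [[0.5875, 0.1333, 0.0784], [0.6036, 0.1398, 0.1041], [0.6092, 0.1527, 0.1295]]
```

View pics/w4.png

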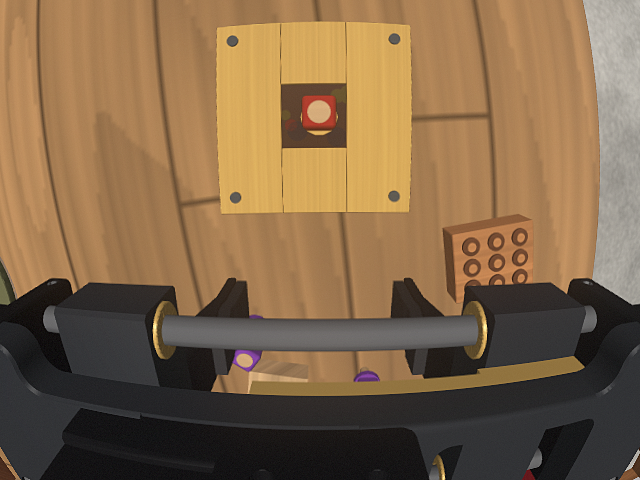

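The handle stands upright in the window, at about (319,112), with nothing touching it. One height check against the frame, then hand in.

Run:
```python
from h import *
im,d=read_camera('top'); P=np.zeros(im.shape); v,u=np.nonzero(d>0); P[v,u]=cloud('top',d,d>0)
near=(abs(P[...,0]-.59)<.09)&(abs(P[...,1]-.15)<.09)
f=P[near&(P[...,2]>.06)&(P[...,2]<.075)]; t=P[near&(P[...,2]>.12)]
print('frame z',np.median(f[:,2]),'grip top z',np.median(t[:,2]),len(t),t.mean(0))
# wrist camera: grip-top depth plane vs frame
im,d=read_camera('wrist'); print(d[112,319],d[60,319],d[112,240])
print(wpix2plane([[319,112]],.128))
```

```text
frame z 0.06807987734428989 grip top z 0.6391902510067448 1979 [0.55926629 0.0844092  0.61522044]
0.24345432 0.28884724 0.30179366
[[0.59275942 0.15415846 0.128     ]]
```

Run:
```python
from h import *
im,d=read_camera('wrist'); m=camera_model('wrist'); Rm=rot(m['attitude'])
for nm,(us,vs) in {'grip top':((312,327),(104,119)),'frame L':((235,270),(95,140)),'frame R':((360,395),(95,140))}.items():
    u,v=[a.ravel().astype(float) for a in np.meshgrid(np.arange(*us),np.arange(*vs))]
    e=np.c_[u-m['cx'],v-m['cy']]; r=np.hypot(*e.T); th=r/m['fx']; z=d[v.astype(int),u.astype(int)]
    p=np.c_[e/r[:,None]*(np.tan(th)*z)[:,None],z]@Rm.T+m['xyz']
    A=np.c_[p[:,:2],np.ones(len(p))]; c=np.linalg.lstsq(A-np.r_[p[:,:2].mean(0),0],p[:,2],rcond=None)[0]
    print(nm,np.round(np.median(p,0),4),'slope deg',np.round(np.degrees(c[:2]),1))
```

```text
grip top [0.5929 0.1548 0.1274] slope deg [ -17.6 -178.2]
frame L [0.5358 0.1616 0.0663] slope deg [ 36.5 -11.6]
frame R [0.6421 0.1497 0.0664] slope deg [-46.   -5.7]
```

Run:
```python
from h import *
by=np.array([.114,.9935]);bx=np.array([.9935,-.114])
def g(uv,z): 
    p=wpix2plane(uv,z)[:,:2]; return np.round(np.c_[p@bx-.568,p@by-.216]*1e3,1).tolist()
print('win',g([[281.5,115],[347,115],[314,83.5],[314,148]],.067))
print('frame outer',g([[314,22],[314,213]],.067))
print('top disc',g([[319,112]],.128),'collar front edge',g([[319,136]],.068))
im,d=read_camera('wrist'); save('w5.png',cv2.resize(im[70:160,260:370],(770,630),interpolation=cv2.INTER_CUBIC))
im,d=read_camera('scene'); save('s5.png',cv2.resize(im[180:280,300:420],(720,600),interpolation=cv2.INTER_CUBIC))
```

```text
win [[-28.6, 6.7], [27.0, 6.9], [-1.1, 34.0], [-0.8, -21.9]]
frame outer [[-1.5, 90.1], [-0.6, -78.7]]
top disc [[3.4, 4.6]] collar front edge [[3.4, -11.6]]
```

View pics/w5.png

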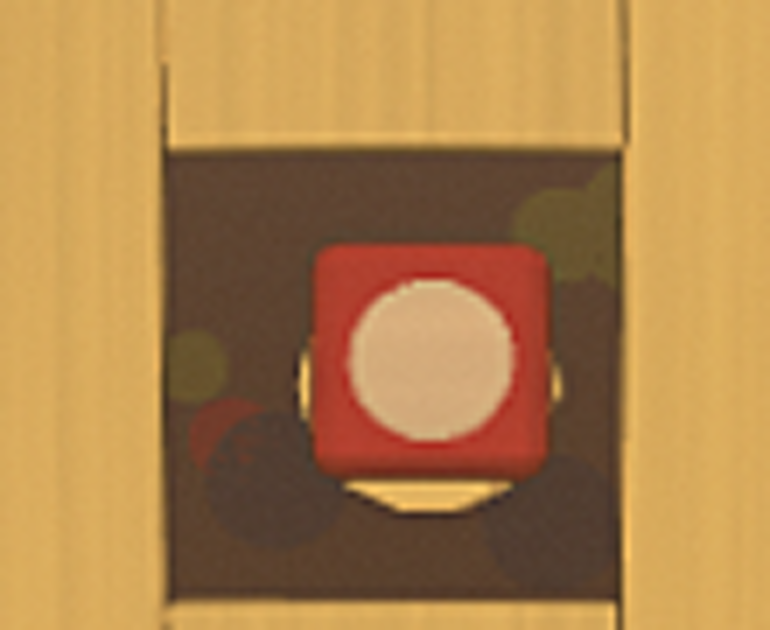

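View pics/s5.png

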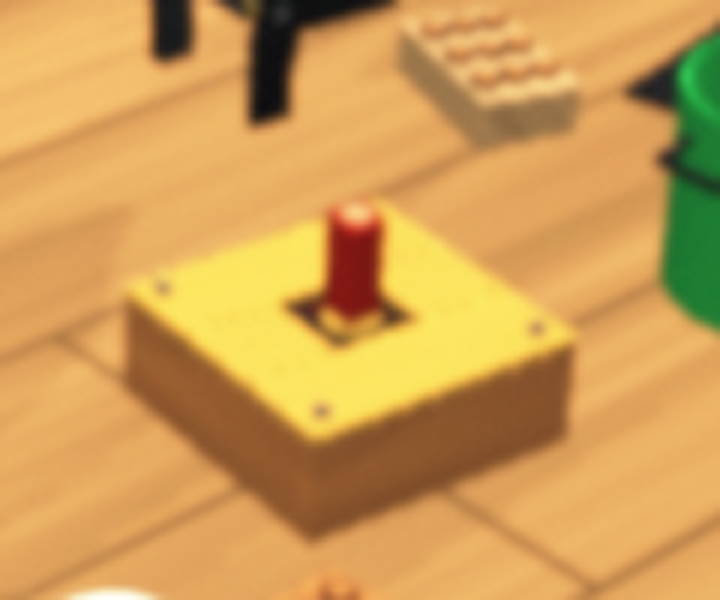

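```bash
python3 -c "
from h import *
st(); print(env.sign_off())"
```

```text
15.35 rel mm [  4.  -90.4] z 0.221 F [ 0.6  0.4 -0.6] T [-0.13  0.1  -0.04] w 0.0695
the job is handed in; nothing more can be done
None
```

I took the red handle out of the rack and fitted its dowel into the block's hole. I felt for the hole with light sweeps (about 5–8 N), then seated the handle, let go and backed off. I handed the job in at about 15 s; no verdict is reported.

**Contact and bed:** The force dropped off when the dowel found the hole, about 4 mm across and 1.5 mm from the window's centre. The collar met the block at the expected height. The bed reading isn't available; from the forces I estimate about 6 mm at most, well under the 15 mm limit.

**Last checks that agreed:**
- The grip top is 61 mm above the brass frame, which is exactly the fully home height.
- The handle looks upright in the last pictures. Its top is about 4 mm and -1.6 mm from the window's centre, which matches where I let go.
- The gripper was clear, about 90 mm off.

**Last checks that failed or disagreed:**
- The final wrist-camera positions were off by about 6 mm along y. The window shifted by the same amount, so I used offsets relative to the window.
- A surface-slope fit meant to measure tilt gave nonsense, so "upright" rests on the pictures and the matching top position.
- A height check from the top camera was spoiled by other points in view, so I repeated it with the wrist camera.
- I did not re-measure the other objects. No unexpected contact forces showed.

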